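Seat the tin on the dividing fixture and index it to the third stop

TASK

Set the small round tin centred and flat on the narrow raised turntable of the dividing fixture and let go of it. Then turn the black index knob clockwise, click by click, from its free travel to the third stop (red stud) without going past it, and finish still gripping the knob there, with the tin riding on the turntable; leave the other things on the bench where they are.

Things in the scene. Friction and masses are not known exactly. Their poses are not given: they have to be found in the camera images.
- round_tin: Closed pale round tin, 49 mm diameter, 20 mm high, 55 to 115 g, standing upright on the bench; origin at the centre of its underside, z up. Grip it across its diameter.
- fixture: Dividing fixture fixed to the bench: grey base plate 140 x 250 mm, 12 mm thick, origin at the centre of its underside, z up. In its frame the upright axis of the index knob is at x -10, y -75 mm and the upright axis of the turntable at x -10, y +75 mm; between them lies a drive cover, 25 mm high. A 34 mm high spring plunger housing stands at x +54, y -75 mm.
- turntable_top (a point): Centre of the flat rubber-faced top of the round turntable, 36 mm diameter, 75 mm above the bench, on a slim grey column (so a tin set on it overhangs by about 6 mm all round). The turntable turns with the knob, degree for degree; it has no clamp, the tin just stands on it.
- knob: Index knob on an upright axis: steel wheel of 70 mm diameter carrying brass stop pins (84 mm over the pins), top 31 mm above the bench, and on it a black upright bar grip 46 mm long, 14 mm thick, from 35 to 69 mm above the bench. A white line on one half of the bar and wheel is the pointer; white studs on the base plate mark stops 1, 2 and 4, a red stud marks stop 3. Origin on the axis, 15 mm above the bench.
- knob_grip (a point): Point on the knob's axis, in the middle of the bar grip's length, 59 mm above the bench: the height at which to pinch the bar across its 14 mm thickness.
- knob_pointer (a point): Point on the white pointer line, 38 mm from the knob's axis along the bar's length, 32 mm above the bench: the line from the axis to it gives the direction of the bar. It turns with the knob.
- third_stop (a point): The red stud on the base plate, 51 mm from the knob's axis; the pointer aims at it when the knob is on the third stop. The studs of the other stops lie on the same circle, 0.35 rad apart.
- knob_turn (a joint): Angle of the knob in rad, growing clockwise seen from above. Below 0 it is in free travel (it starts somewhere from -0.30 to -0.03; end stop at -0.38). Spring detents click in at 0.35 (first stop), 0.70 (second), 1.05 (third) and 1.40 (fourth); between them it needs up to about 0.16 N m, most just after leaving a stop. Each detent keeps the knob where it is and pulls it in from about 0.15 rad away. At 0 the pointer lies 1.05 rad anticlockwise of the red stud.
- loupe: Small folding magnifier lying on the bench, 28 x 69 x 14 mm, a bystander.
- steel_block: Square grey steel block, 60 x 60 x 18 mm, a bystander.
Not all that is in view belongs to the job. Leave any blue, green or yellow look-alike of the round_tin alone.

How it is judged:
By the outcome, as a careful person would: the job done as asked, in the order asked, and still so for the second after the job is handed in, while the arm keeps its last pose, push and grip.
It also fails if it takes over 51 s, if anything falls off the work surface, if the arm or the gripper's body presses on something with over 40 N, if the wrist force passes 120 N, or if a joint passes its speed limit or range.

ROBOT

A 7-joint arm with a two-finger parallel gripper is mounted at the origin on a cart in front of the work surface, level with it; the furniture and walls round the work are solid. World frame = base frame: x ahead of the robot, y to its left, z up, the work surface at z = 0. Lengths are in mm, angles in rad, forces in N, time in s.
With the tool pointing down it reaches from about 400 to 900 mm from the base axis. Payload 5.6 kg.
Tool frame: the origin (TCP) lies midway between the tips of the shut fingers; the grasp point (between the pads) lies 19 mm behind it; x points along the fingers, y is the direction in which the jaws open and shut, and the axes are right-handed (so a half turn about x gives the same grasp; the last joint's range is limited). The gripper opens to 92 mm and grips with 3 to 60 N. Pads are 20 mm wide; open, the fingers measure 128 mm over their backs; the gripper's body (75 mm by 189 mm) begins 69 mm behind the grasp point.
Start: joints at [1.1, 0.468, -0.012, 1.603, 0.006, 1.071, -0.056], TCP at [269.626, -591.449, 177.992] pointing down, gripper open.
Joint ranges: [-2.53, 2.53], [-0.31, 2.02], [-1.57, 1.55], [0.28, 2.44], [-1.29, 4.43], [0.15, 1.84], [-2.92, 2.92]. Speed limits (rad/s): [2.57, 2.57, 3.14, 3.14, 3.14, 3.14, 3.14].

INTERFACE

Orientations are given as a rotation vector (axis times angle).
In Python, from cell import robot, grip, kin, viewer gives the robot as it stands. Calls block until the motion is done:
- robot.movep(position, orientation): joint-space move of the TCP to a pose.
- robot.servo_line(position, feed=150, rotation=None): straight line of the TCP; rotation=None keeps the orientation; feed is the mean speed in mm/s.
- robot.goto_joints(angles): joint-space move.
- grip(opening, newtons=None): opening from 0.0 (shut) to 1.0 (fully open); newtons is the grip in N (None keeps the last); returns when the fingers have stopped.
- robot.hold(seconds).
- kin.ik(position, orientation): joint angles nearest the present ones, or None.
- robot.observe(): the state.
- viewer.read_camera(name): name is "side" or "top"; returns the picture (480x640x3 uint8, red, green, blue); there is no depth.
- viewer.camera_info(name): a dict with "camera_matrix" (3x3 intrinsics, pixels), "k1" (the pictures are not rectified: a ray, as slopes to the right and down, at radius r is drawn at 1 + k1 r^2 times it, then the intrinsics apply), "R" (3x3) and "t" (3): a world point X has camera coordinates R X + t. Camera axes: x right, y down, z forward; pixel columns grow to the right and rows downward; lengths in mm; the calibration is good to about 2 mm. A picture is of the moment at which its call begins. camera_info takes no time and is no camera call.
A pose or a line that the arm cannot do raises robot.IKError and nothing moves.
- robot.job_done(): hands the job in, once; it reports no verdict.
Trained networks look in the newest picture that a camera, given by its name, has taken for a name from the list of things; names that differ only in an ending like _2 or _b are one class to them, and where a whole thing is asked for, a point or a joint stands for the part that bears it (a point fixed in the world has none). Each returns a list of dicts, best first, with "confidence" (0 to 1); they miss things now and then, are a little off and sometimes report something else, mostly with a low value. They report only what shows in the picture. A call takes as long as a camera call. They do not tell look-alikes from the thing itself.
- viewer.silhouettes(name, camera): "mask" (480x640 bool, what is visible of it).
- viewer.pinpoint(name, camera): "at" ([x, y, z] in mm, in the coordinates of the camera as it stood for that picture, good to about 4 mm: a listed point, or the origin of a listed thing).
The state is a dict: "t": time; "joints": joint angles; "joint_velocities": joint speeds; "joint_torque": joint torques, N m; "tcp_pos": TCP position; "tcp_rot": TCP orientation; "contact_force": force on the tool from outside, world axes, zero at the start; "wrist_torque": the same for the moment, N m; "grip_width": opening from 0.0 (shut) to 1.0 (fully open).
Only numpy, scipy, OpenCV 4.12 (cv2) and the standard library are available. Lean on these libraries where they do the work, as an engineer would, in place of code of your own. Each camera call takes 0.05 s, during which the arm holds its last target.

## Working session

There is one attempt and no reset: what is moved stays moved. The work goes in short steps, each a Python script; the robot and the scene stay as the last script left them, time stands still between calls to the robot, and variables do not carry over. Pictures are saved under pics/ and viewed, and the job is handed in when it is done.

```bash
mkdir -p pics; ls
python3 - <<'E'
from cell import robot, grip, kin, viewer
import cv2
for c in("side","top"):
    im=viewer.read_camera(c); cv2.imwrite(f"pics/{c}0.png",im[:,:,::-1]); i=viewer.camera_info(c); print(c,i)
    for n in("round_tin","knob_grip","knob_pointer","third_stop","turntable_top","fixture"):
        try: print(n,[(round(d["confidence"],2),(i["R"].T@(d["at"]-i["t"])).round(1)) for d in viewer.pinpoint(n,c)])
        except Exception as e: print(n,e)
print(robot.observe())
E
```

```text
pics
side {'camera_matrix': array([[594.75735036,   0.        , 327.7408666 ],
       [  0.        , 594.75735036, 243.30257807],
       [  0.        ,   0.        ,   1.        ]]), 'k1': -0.10420878332883698, 'R': array([[-0.99929994, -0.03470986,  0.01395916],
       [-0.03311372,  0.6469816 , -0.76178625],
       [ 0.01741017, -0.76171519, -0.64767805]]), 't': array([516.64147288, 266.03046543, 919.19181562])}
round_tin [(0.97, array([ 405.1, -118.5,    0.5])), (0.89, array([456.1, -22.8,  -2.9])), (0.83, array([ 493.6, -132.5,   -2.6])), (0.7, array([ 369.7, -285.4,   -2.2]))]
knob_grip [(0.75, array([ 506.5, -401.7,   61.4]))]
knob_pointer [(0.86, array([ 487.6, -438.5,   27.9]))]
third_stop [(0.69, array([ 457.3, -396.3,   13.3])), (0.38, array([453.7, -18.6,  -3.7]))]
turntable_top [(0.6, array([ 488.6, -258.5,   69. ])), (0.49, array([ 456.8, -393.7,   15.5]))]
fixture [(0.83, array([ 513.1, -330. ,    0.8]))]
top {'camera_matrix': array([[450.3418935 ,   0.        , 318.67413559],
       [  0.        , 450.3418935 , 233.27955284],
       [  0.        ,   0.        ,   1.   
[... 715 characters left out ...]
 array([ 1.09998507,  0.46744019, -0.01160562,  1.60271144,  0.00595157,
        1.07140906, -0.05629251]), 'joint_velocities': array([ 2.23512948e-03,  1.43501916e-03,  1.51457524e-03, -9.48606371e-04,
       -8.65575555e-06,  3.30072369e-04, -5.07583991e-05]), 'joint_torque': array([ 9.27237670e-04, -5.20256925e+01, -1.21054292e-02, -2.44011837e+01,
       -5.66496444e-02,  1.13433806e-02,  2.47193225e-05]), 'tcp_pos': array([ 269.65043467, -591.43428299,  178.02644194]), 'tcp_rot': array([ 1.98512325,  0.43107222, -1.98507838]), 'contact_force': array([ 0.51722632, -0.35637153, -0.44531397]), 'wrist_torque': array([-0.00658191, -0.02546549, -0.05772852]), 'grip_width': 0.9997430292435878}
```

View pics/side0.png

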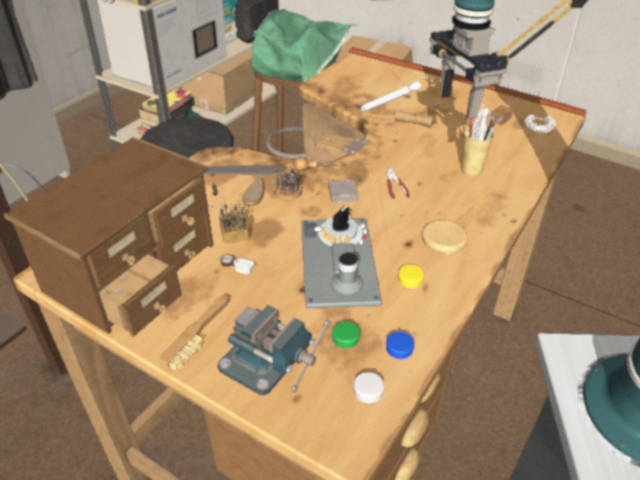

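View pics/top0.png

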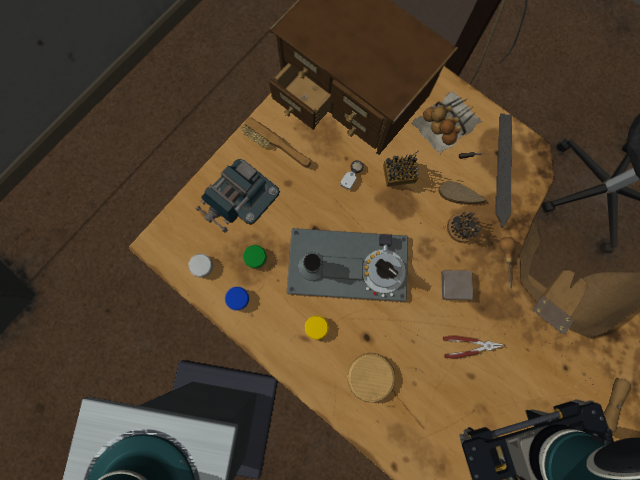

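The tin candidates are white at side (369,387) / top (200,266), green at (346,334), blue at (400,345) and yellow at (411,276), with a large beige lid at (445,236). Only the white one fits: it is pale and about 49 mm across, and the coloured ones are look-alikes. I'll confirm it in enlarged, plane-rectified crops, and measure the fixture from the same crops.

```bash
cat > h.py <<'E'
import numpy as np, cv2
from cell import robot, grip, kin, viewer
def proj(X,i):
    X=np.atleast_2d(X).astype(float); c=X@i["R"].T+i["t"]; s=c[:,:2]/c[:,2:]
    s=s*(1+i["k1"]*(s**2).sum(1,keepdims=True)); K=i["camera_matrix"]
    return s*[K[0,0],K[1,1]]+[K[0,2],K[1,2]]
def ray(px,i,z):
    K=i["camera_matrix"]; k1=i["k1"]
    s=cv2.undistortPoints(np.array(px,float).reshape(-1,1,2),K,np.array([k1,0,0,0.]))[:,0]
    d=np.c_[s,np.ones(len(s))]@i["R"]; o=-i["R"].T@i["t"]
    return o+d*((z-o[2])/d[:,2])[:,None]
def ortho(im,i,z,cx,cy,half,n=400):
    # image up = +x world, image left = +y
    u=np.linspace(half,-half,n); gx,gy=np.meshgrid(cx+u,cy+u,indexing="ij")
    p=proj(np.c_[gx.ravel(),gy.ravel(),np.full(n*n,z)],i).astype(np.float32).reshape(n,n,2)
    return cv2.remap(im,p[...,0],p[...,1],cv2.INTER_CUBIC)
E
python3 - <<'E'
from h import *
I={c:viewer.camera_info(c) for c in("side","top")}
ims={c:cv2.imread(f"pics/{c}0.png") for c in I}
rows=[]
for c in I:
    viewer.read_camera(c)
    for d in viewer.silhouettes("round_tin",c):
        m=d["mask"]; col=ims[c][m].mean(0).round()
        ys,xs=np.nonzero(m)
        # fit x,y by silhouette centroid of the model hull
        from scipy.optimize import least_squares
        def hull(q):
            a=np.linspace(0,2*np.pi,60); P=[np.c_[q[0]+24.5*np.cos(a),q[1]+24.5*np.sin(a),0*a+z] for z in(0,20)]
            h=cv2.convexHull(proj(np.vstack(P),I[c]).astype(np.float32)); M=cv2.moments(h); return np.array([M['m10'],M['m01']])/M['m00'],M['m00']
        r=least_squares(lambda q:hull(q)[0]-[xs.mean(),ys.mean()],ray([[xs.mean(),ys.mean()]],I[c],10)[0,:2],diff_step=1e-3)
        print(c,round(d["confidence"],2),col[::-1],"xy",r.x.round(1),"area",m.sum(),round(hull(r.x)[1]))
A=[ortho(ims[c],I[c],20,456,-25,60,300) for c in I]
B=[ortho(ims[c],I[c],12,500,-330,140,400) for c in I]
cv2.imwrite("pics/tin.png",np.hstack(A)); cv2.imwrite("pics/plate.png",np.hstack(B))
E
```

```text
side 0.91 [233. 228. 221.] xy [453.7 -23. ] area 769 847
side 0.91 [249. 230.  66.] xy [ 368.1 -283.4] area 444 550
side 0.75 [ 66. 169.  83.] xy [ 491.7 -132.1] area 612 700
side 0.72 [ 61. 106. 208.] xy [ 397.8 -113.7] area 653 724
top 0.94 [ 21.  55. 138.] xy [ 398.8 -111.1] area 448 482
top 0.72 [183. 153.   0.] xy [ 367.8 -284.7] area 396 465
top 0.7 [145. 146. 143.] xy [452.6 -23.1] area 422 484
top 0.61 [24. 97. 36.] xy [ 490.5 -130.5] area 464 461
```

View pics/tin.png

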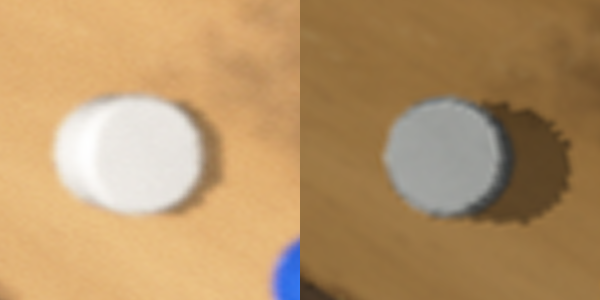

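View pics/plate.png

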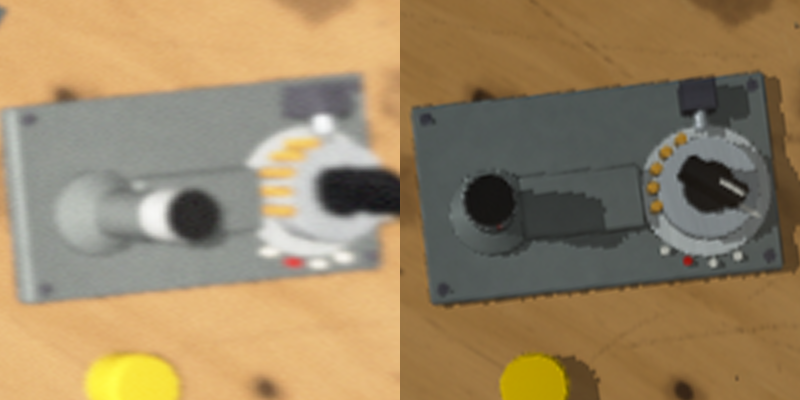

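The white tin is confirmed at about (453.4,-23.2). Next I'll refine the turntable top at z=75, the bar top at z=69 and the wheel at z=31.

Run:
```python
from h import *
I={c:viewer.camera_info(c) for c in("side","top")}
ims={c:cv2.imread(f"pics/{c}0.png") for c in I}
def mk(z,cx,cy,h,n=260):
    o=[]
    for c in I:
        a=ortho(ims[c],I[c],z,cx,cy,h,n); 
        a[n//2,::4]=(0,0,255); a[::4,n//2]=(0,0,255); o.append(a)
    return np.hstack(o)
a=mk(75,491,-256,32.5)   # 0.25mm/px
cv2.circle(a,(130,130),72,(0,255,0),1);cv2.circle(a,(390,130),72,(0,255,0),1)
b=mk(69,505.5,-403,32.5)
cv2.imwrite("pics/tt.png",np.vstack([cv2.convertScaleAbs(a,alpha=1.8),cv2.convertScaleAbs(b,alpha=2.5)]))
c=mk(12,506,-404,75,400)   # .375mm/px
cv2.imwrite("pics/wh.png",c)
```

```text
(no output)
```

View pics/tt.png

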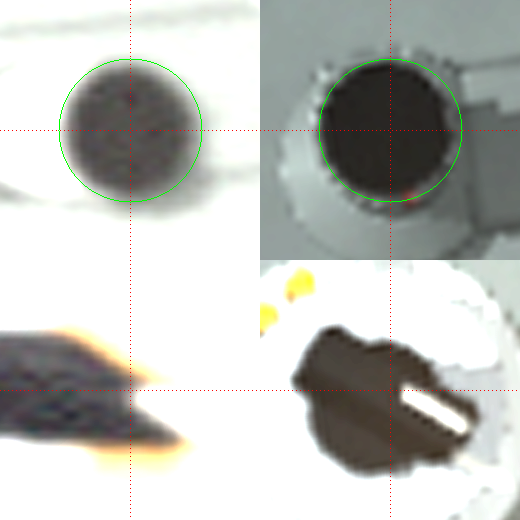

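View pics/wh.png

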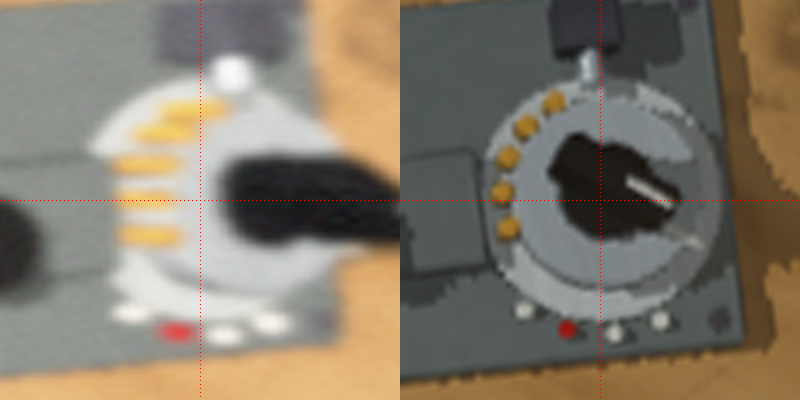

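Run:
```python
from h import *
from scipy.optimize import least_squares
from scipy.spatial.transform import Rotation as Ro
I={c:viewer.camera_info(c) for c in("side","top")}
S={"top":[(660,320),(615,332),(568,329),(524,311)],"side":[(272,323),(225,336),(178,332),(130,314)]}
for c in S:
    p=np.array(S[c],float); p[:,0]-=400*(c=="top")
    w=np.c_[506-(p[:,1]-200)*.375,-404-(p[:,0]-200)*.375]
    f=lambda q:(q[:2]+51*np.c_[np.cos(q[2]-.35*(np.arange(4)-2)),np.sin(q[2]-.35*(np.arange(4)-2))]-w).ravel()
    r=least_squares(f,[506,-404,2.95]); print(c,"knob axis,red angle",r.x.round(3),r.cost.round(1))
o=robot.observe(); print(Ro.from_rotvec(o["tcp_rot"]).as_matrix().round(2))
print([n for n in dir(kin) if n[0]!='_'],[n for n in dir(robot) if n[0]!='_'],o["t"])
print(ray([(200,210),(213,228),(485,150)],I["top"],60).round())
```

```text
top knob axis,red angle [ 506.951 -403.975    2.902] 0.1
side knob axis,red angle [ 505.738 -407.453    2.903] 1.5
[[-0.    0.41 -0.91]
 [-0.   -0.91 -0.41]
 [-1.    0.    0.  ]]
['ik'] ['IKError', 'goto_joints', 'hold', 'job_done', 'movep', 'observe', 'servo_line'] 0.9
[[ 560.  -11.   60.]
 [ 528.  -45.   60.]
 [ 790. -576.   60.]]
```

```bash
cat >> h.py <<'E'
from scipy.spatial.transform import Rotation as Ro
def rot(a):
    x=np.array([0,0,-1.]); y=np.array([np.cos(a),np.sin(a),0]); return Ro.from_matrix(np.c_[x,y,np.cross(x,y)]).as_rotvec()
TIN=np.array([453.4,-23.2]); TT=np.array([491.2,-255.5]); KN=np.array([506.2,-404.8]); RED=2.902
def st(s=""):
    o=robot.observe(); print(s,"t",round(o["t"],2),o["tcp_pos"].round(1),"F",o["contact_force"].round(1),"Tz",o["wrist_torque"].round(3),"g",round(o["grip_width"],3)); return o
def shot(n,crop=None):
    for c in("side","top"): cv2.imwrite(f"pics/{c}_{n}.png",viewer.read_camera(c)[:,:,::-1])
E
python3 - <<'E'
from h import *
D=-np.pi/2
for p,a in [((*TIN,150),D),((*TIN,5),D),((*TT,150),D),((*KN,40),-2.124+np.pi/2),((*KN,40),-2.124+np.pi/2-1.3)]:
    q=kin.ik(p,rot(a)); print(None if q is None else np.round(q,2))
robot.servo_line([269.6,-591.4,250],feed=200)
robot.movep([*TIN,150],rot(D)); st("above")
robot.servo_line([*TIN,6],feed=80); st("down"); shot("g")
E
```

```text
[ 0.34  0.2  -0.41  2.07  0.1   0.89 -1.69]
[ 0.18  0.44 -0.24  2.18  0.2   0.54 -1.78]
[ 0.49  0.34 -0.09  1.86  0.04  0.94 -1.18]
[ 0.75  0.63 -0.18  1.69  0.14  0.83 -0.04]
[ 0.58  0.62  0.06  1.71 -0.05  0.82 -1.19]
above t 3.58 [453.7 -23.9 150. ] F [ 1.3 -0.8  0.3] Tz [0.014 0.038 0.012] g 1.0
down t 5.53 [453.7 -23.2   6.4] F [-0.3 -0.5 -0. ] Tz [ 0.049  0.002 -0.02 ] g 1.002
```

Run:
```python
from h import *
grip(0.0,20); st("gripped")
shot("g2")
robot.servo_line([*TIN,130],feed=120); st("up"); shot("up")
a=[cv2.resize(cv2.imread("pics/side_g2.png")[330:450,300:460],None,fx=2.5,fy=2.5),cv2.resize(cv2.imread("pics/side_up.png")[250:370,300:460],None,fx=2.5,fy=2.5)]
cv2.imwrite("pics/g2.png",np.hstack(a))
```

```text
gripped t 6.97 [453.4 -23.2   6. ] F [ 0.4  0.2 -0.2] Tz [0.001 0.016 0.006] g 0.001
up t 8.26 [452.8 -23.2 129.4] F [-1.1 -0.5  0.6] Tz [ 0.025  0.011 -0.026] g 0.006
```

View pics/g2.png

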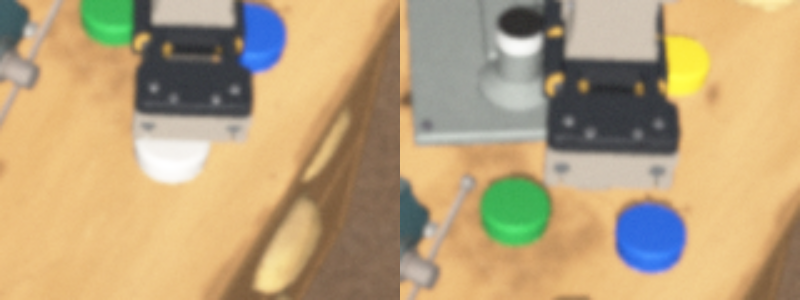

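View pics/side_up.png

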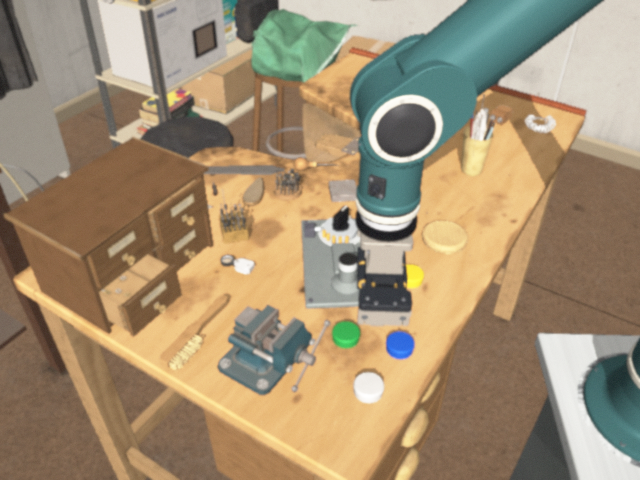

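The gripper closed fully and missed: the tin is still standing at (369,387). I'll check where the TCP projects against the picture.

Run:
```python
from h import *
I={c:viewer.camera_info(c) for c in("side","top")}
for c in I: print(c,proj([[*TIN,6],[*TIN,130],[*TIN,0],[*TIN,200]],I[c]).round())
a=[]
for n in("g","g2","up"):
    p=cv2.imread(f"pics/top_{n}.png")[180:340,100:320]; a.append(cv2.resize(p,None,fx=1.2,fy=1.2))
b=[]
for n in("g","g2","up"):
    p=cv2.imread(f"pics/side_{n}.png")[260:420,260:480]; b.append(cv2.resize(p,None,fx=1.2,fy=1.2))
cv2.imwrite("pics/cmp.png",np.vstack([np.hstack(a),np.hstack(b)]))
```

```text
side [[368. 389.]
 [373. 338.]
 [368. 391.]
 [377. 304.]]
top [[201. 266.]
 [184. 257.]
 [202. 266.]
 [173. 251.]]
```

View pics/cmp.png

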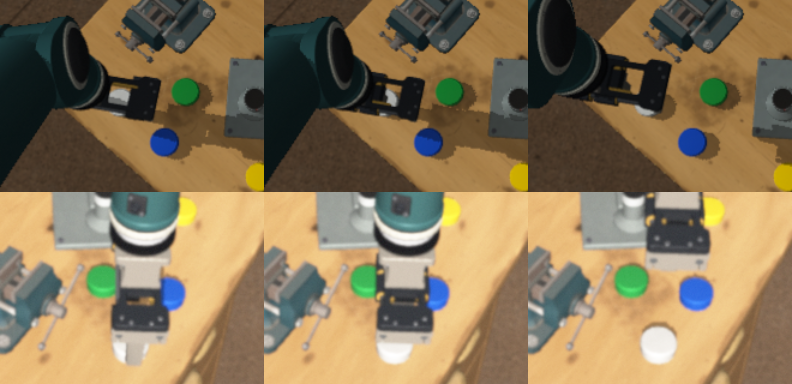

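Run:
```python
from h import *
I={c:viewer.camera_info(c) for c in("side","top")}
P=[[453,23,6],[453,23,25],[453,23,70],[453,-69,6],[453,-23,6],[453,-23,94]]
for c in I: print(c,proj(P,I[c]).round().tolist())
a=[cv2.resize(cv2.imread(f"pics/side_{n}.png")[320:440,310:430],None,fx=3.3,fy=3.3,interpolation=cv2.INTER_CUBIC) for n in("g","g2")]
cv2.imwrite("pics/c1.png",np.hstack(a))
a=[cv2.resize(cv2.imread(f"pics/top_{n}.png")[210:310,150:270],None,fx=3.3,fy=3.3,interpolation=cv2.INTER_CUBIC) for n in("g","g2")]
cv2.imwrite("pics/c2.png",np.hstack(a))
```

```text
side [[369.0, 413.0], [370.0, 406.0], [372.0, 389.0], [368.0, 366.0], [368.0, 389.0], [372.0, 354.0]]
top [[180.0, 262.0], [177.0, 261.0], [170.0, 258.0], [222.0, 269.0], [201.0, 266.0], [190.0, 260.0]]
```

View pics/c1.png

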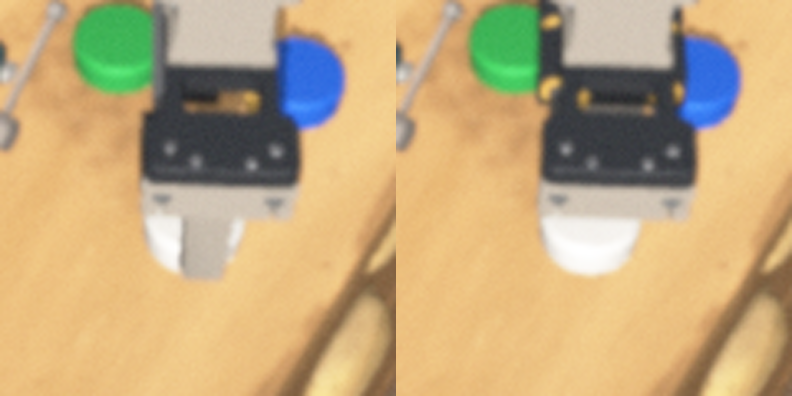

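View pics/c2.png

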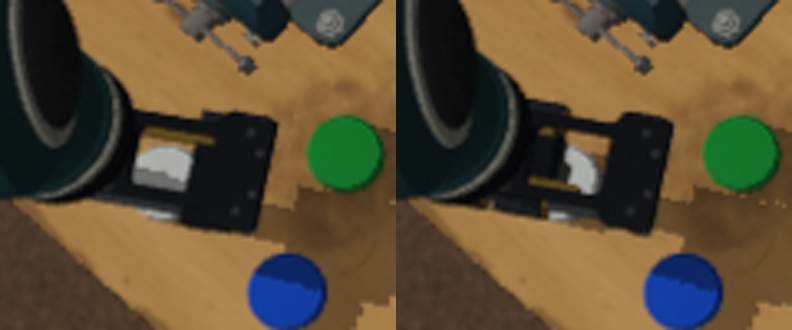

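The fingers closed above the tin, although the TCP read z=6. The open fingertip shows at side (372,404), but it should be near 413 or lower. So the real tips seem to sit higher than reported. I'll turn the jaws sideways to the side camera and measure them.

Run:
```python
from h import *
I={c:viewer.camera_info(c) for c in("side","top")}
p=[440,-60,120]
robot.movep(p,rot(-0.3)); o=st("turn"); print(o["tcp_rot"],rot(-.3))
shot("t0"); grip(0.6); st(); shot("t1")
print({c:proj([p,[*p[:2],139],[*p[:2],208]],I[c]).round().tolist() for c in I})
a=[cv2.resize(cv2.imread(f"pics/side_{n}.png")[230:390,300:460],(400,400),interpolation=cv2.INTER_CUBIC) for n in("t0","t1")]
cv2.imwrite("pics/c3.png",np.hstack(a))
```

```text
turn t 9.53 [440.  -59.9 119.9] F [-0.3 -0.9 -0.2] Tz [-0.029 -0.061  0.025] g 0.005
[ 1.42730566  1.05184484 -1.42739589] [ 1.42667456  1.05205172 -1.42667456]
 t 10.54 [440. -60. 120.] F [ 0.5  0.3 -0.6] Tz [-0.067 -0.084 -0.045] g 0.601
{'side': [[381.0, 324.0], [382.0, 315.0], [386.0, 282.0]], 'top': [[204.0, 268.0], [201.0, 267.0], [191.0, 261.0]]}
```

View pics/c3.png

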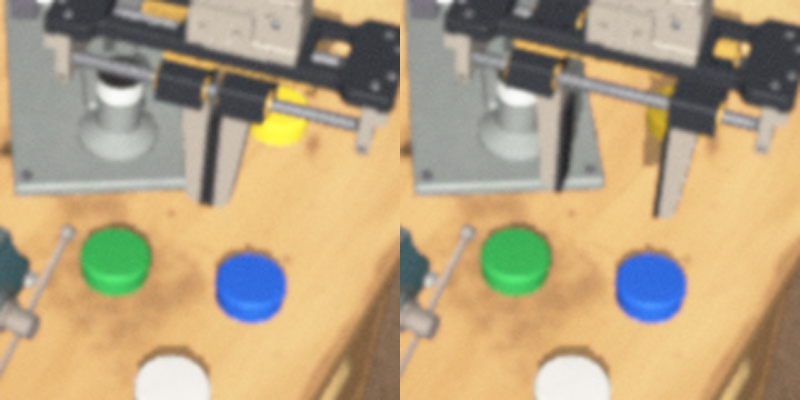

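The shut tips show at side (383,312), where the TCP should project to (381,324). That puts them about 25 mm higher than reported. I'll confirm with a gentle guarded touch on free bench.

Run:
```python
from h import *
grip(0.0,20)
robot.servo_line([440,-70,4],feed=150); st()
z=4
while z>-27:
    z-=2; robot.servo_line([440,-70,z],feed=25); o=robot.observe(); print(z,o["tcp_pos"][2].round(1),o["contact_force"].round(1),round(o["t"],2))
    if abs(o["contact_force"][2])>4: break
```

```text
t 12.45 [440.6 -69.9   4.5] F [ 0.1  0.1 -0.5] Tz [-0.038 -0.07   0.017] g 0.007
2 2.5 [ 0.2  0.9 -0.6] 12.7
0 0.0 [ 0.1 -0.5  0.2] 12.95
-2 -2.2 [-0.2  0.4  0.4] 13.2
-4 -4.1 [ 0.4 -0.3  0.6] 13.45
-6 -6.1 [-0.3 -0.8  0.1] 13.7
-8 -8.1 [ 0.3 -0.9  0.6] 13.95
-10 -10.1 [-0.3 -0.1 -0.2] 14.2
-12 -12.1 [ 0.   0.5 -0. ] 14.45
-14 -14.1 [0.3 0.5 0.2] 14.7
-16 -16.1 [-0.2  0.3 -0. ] 14.95
-18 -18.1 [-0.6  0.6 -0.1] 15.2
-20 -20.1 [-0.4 -0.  -0.4] 15.45
-22 -22.1 [-0.2 -0.2  0.1] 15.7
-24 -24.1 [-0.7 -0.6  0.1] 15.95
-26 -26.0 [ 0.4 -0.7  0.8] 16.2
-28 -27.6 [-2.9 -0.4  8.2] 16.45
```

The bench contact came at a reported z of -27, so the fingers end 27 mm short of the stated TCP. I'll apply a +27 mm height correction everywhere.

Run:
```python
from h import *
D=-np.pi/2
robot.servo_line([440,-65,25],feed=200)
grip(1.0)
robot.movep([*TIN,25],rot(D))
robot.servo_line([*TIN,-22.5],feed=90); st("down")
grip(0.0,20); st("grip")
robot.servo_line([*TIN,75],feed=150); st("up"); shot("l")
a=[cv2.resize(cv2.imread(f"pics/side_l.png")[280:440,290:450],(400,400)),cv2.resize(cv2.imread(f"pics/top_l.png")[180:340,120:280],(400,400))]
cv2.imwrite("pics/l.png",np.hstack(a))
```

```text
down t 19.99 [453.5 -23.2 -22.5] F [ 0.1 -0.7 -0.2] Tz [ 0.045  0.026 -0.038] g 1.0
grip t 20.77 [453.3 -23.2 -22.6] F [-0.4 -0.5 -0.1] Tz [0.047 0.011 0.004] g 0.488
up t 21.57 [452.8 -23.3  74.4] F [-0.3  0.6 -0.6] Tz [ 0.015 -0.044  0.002] g 0.492
```

View pics/l.png

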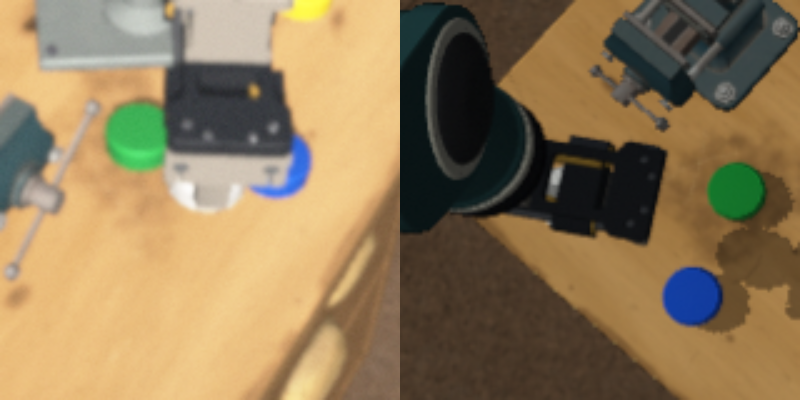

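Run:
```python
from h import *
D=-np.pi/2
robot.servo_line([*TIN,85],feed=150)
robot.movep([*TT,85],rot(D)); robot.servo_line([*TT,64],feed=80); st("hover"); shot("h")
a=[cv2.resize(cv2.imread(f"pics/side_h.png")[190:310,280:400],(400,400),interpolation=cv2.INTER_CUBIC),cv2.resize(cv2.imread(f"pics/top_h.png")[200:320,250:370],(400,400),interpolation=cv2.INTER_CUBIC)]
cv2.imwrite("pics/h.png",np.hstack(a))
```

```text
hover t 23.26 [ 491.  -254.4   63.4] F [ 0.2 -0.6 -0.8] Tz [-0.071  0.051 -0.015] g 0.488
```

View pics/h.png

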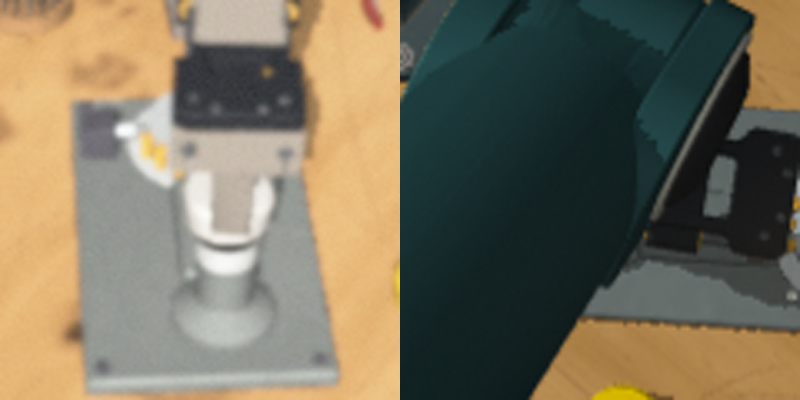

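The tin (crop columns 185–272) sits centred over the turntable head (197–259) in x. I'll lower it with a force guard, release and check.

Run:
```python
from h import *
D=-np.pi/2
robot.servo_line([*TT,55],feed=60); o=st()
z=55;
while z>50.5:
    z-=0.75; robot.servo_line([*TT,z],feed=20); o=robot.observe(); print(z,o["tcp_pos"].round(1),o["contact_force"].round(1))
    if o["contact_force"][2]>2.5: break
grip(0.68); st("rel")
robot.servo_line([*TT,110],feed=140); st("up")
robot.movep([KN[0]-20,KN[1]-40,130],rot(-2.124+np.pi/2)); st("away"); shot("p")
I={c:viewer.camera_info(c) for c in("side","top")}
for c in I:
    viewer.read_camera(c)
a=[ortho(cv2.imread(f"pics/{c}_p.png"),I[c],95,*TT,50,400) for c in I]
for im in a: cv2.circle(im,(200,200),98,(0,255,0),1)
cv2.imwrite("pics/p.png",np.hstack(a))
```

```text
t 23.66 [ 490.8 -255.4   54.5] F [-0.1 -0.6 -0. ] Tz [-0.037  0.074  0.006] g 0.491
54.25 [ 491.3 -255.6   54.3] [-0.2  0.2 -1.4]
53.5 [ 491.2 -255.5   53.5] [-0.8 -0.2 -0.2]
52.75 [ 491.1 -255.5   52.7] [ 0.1 -0.1 -0.1]
52.0 [ 491.3 -255.6   52.3] [-1.   0.   3.1]
rel t 25.1 [ 491.2 -255.5   51.9] F [-0.3 -0.1 -0.9] Tz [0.038 0.005 0.01 ] g 0.679
up t 25.67 [ 490.8 -255.4  109.7] F [-1.2 -0.1 -0.2] Tz [0.047 0.051 0.029] g 0.682
away t 26.77 [ 486.2 -443.5  129. ] F [-0.2  0.4  0. ] Tz [-0.026 -0.03   0.039] g 0.68
```

View pics/p.png

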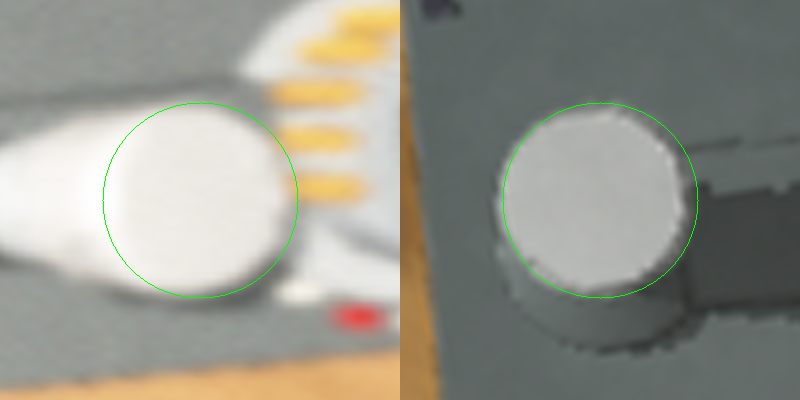

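View pics/side_p.png

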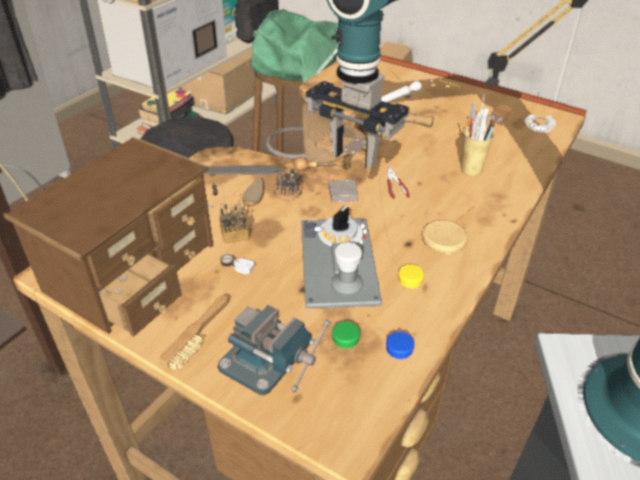

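View pics/top_p.png

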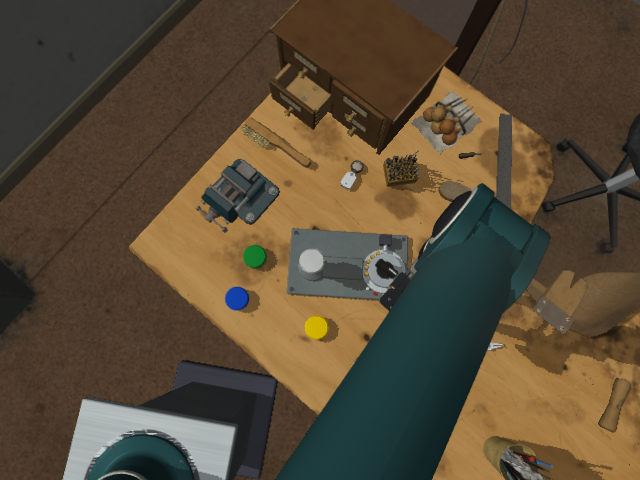

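The tin is standing flat, within about 1 mm of centre: its top in the rectified top view is at (592,199) against 600,200, and the turntable itself read 1 mm the same way. Next is the knob. The bar is along about -122°, so the jaws go at -32°.

Run:
```python
from h import *
I={c:viewer.camera_info(c) for c in("side","top")}
B=-2.124; a=B+np.pi/2
grip(0.5)
robot.movep([*KN,65],rot(a)); robot.servo_line([*KN,13],feed=100); st("at knob")
grip(0.0,45); o=st("gripped")
jd=np.array([np.cos(a),np.sin(a)]); bd=np.array([np.cos(B),np.sin(B)])
print("F jaw",o["contact_force"][:2]@jd,"F bar",o["contact_force"][:2]@bd, o["joint_torque"].round(2))
shot("k")
im=[cv2.resize(cv2.imread(f"pics/side_k.png")[140:300,270:430],(400,400),interpolation=cv2.INTER_CUBIC),cv2.resize(cv2.imread(f"pics/top_k.png")[190:350,280:440],(400,400),interpolation=cv2.INTER_CUBIC)]
cv2.imwrite("pics/k.png",np.hstack(im))
```

```text
at knob t 28.49 [ 506.5 -405.    13.2] F [0.8 0.1 0.2] Tz [-0.027 -0.011 -0.001] g 0.501
gripped t 29.07 [ 506.8 -405.3   13.4] F [ 2.3 -1.  -0.3] Tz [-0.327 -0.329 -0.033] g 0.149
F jaw 2.46440077448729 F bar -0.36700824606091853 [-1.300e-01 -5.644e+01 -5.180e+00 -1.788e+01 -1.900e-01  5.500e-01
  1.000e-02]
```

View pics/k.png

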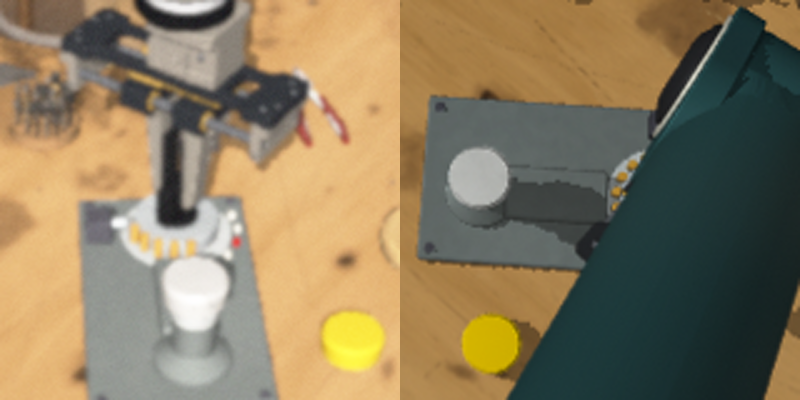

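The bar is gripped at 13.7 mm with small side forces. I'll turn clockwise in small steps and watch the torque, starting with the first stop.

```bash
cat >> h.py <<'E'
def turn(k0,k1,step=0.07,off=(0,0)):
    n=int(np.ceil(abs(k1-k0)/step))
    for k in np.linspace(k0,k1,n+1)[1:]:
        a=-2.331-k+np.pi/2
        robot.movep([KN[0]+off[0],KN[1]+off[1],13],rot(a)); o=robot.observe()
        R=Ro.from_rotvec(o["tcp_rot"]).as_matrix(); am=np.arctan2(R[1,1],R[0,1])
        print(f"k {k:.3f} meas {-2.331+np.pi/2-am:.3f} t {o['t']:.2f} F",o["contact_force"].round(1),"T",o["wrist_torque"].round(3),"g",round(o["grip_width"],3))
E
python3 - <<'E'
from h import *
turn(-0.207,0.35)
robot.hold(0.3); st()
E
```

```text
k -0.137 meas -0.139 t 29.43 F [ 2.  -1.8  1.8] T [-0.495 -0.444 -0.016] g 0.148
k -0.068 meas -0.070 t 29.68 F [ 1.  -2.5  2.6] T [-0.551 -0.531 -0.035] g 0.149
k 0.002 meas -0.001 t 29.93 F [ 2.7 -2.8  2. ] T [-0.646 -0.587 -0.025] g 0.144
k 0.071 meas 0.068 t 30.18 F [ 2.6 -3.   3.7] T [-0.65  -0.58   0.088] g 0.145
k 0.141 meas 0.138 t 30.43 F [ 3.2 -3.3  4.1] T [-0.683 -0.523  0.042] g 0.145
k 0.211 meas 0.208 t 30.68 F [ 1.7 -3.   4.3] T [-0.725 -0.525  0.008] g 0.152
k 0.280 meas 0.279 t 30.93 F [ 2.4 -2.8  5.1] T [-0.603 -0.592 -0.3  ] g 0.146
k 0.350 meas 0.347 t 31.18 F [ 2.4 -4.2  6.7] T [-0.637 -0.471 -0.012] g 0.146
 t 31.48 [ 506.4 -405.    13.3] F [ 2.5 -2.1  5.8] Tz [-0.594 -0.555 -0.061] g 0.151
```

Torque rises to resist at about 0.07, pulls in at 0.28 and is roughly zero at 0.35. The angle calibration fits the first stop. On to stops 2 and 3, pausing at each.

Run:
```python
from h import *
turn(0.35,0.70); robot.hold(0.3); st("stop2")
turn(0.70,1.05); robot.hold(0.3); st("stop3"); shot("e")
I={c:viewer.camera_info(c) for c in("side","top")}
im=[cv2.resize(cv2.imread(f"pics/side_e.png")[140:300,270:430],(400,400),interpolation=cv2.INTER_CUBIC),ortho(cv2.imread("pics/top_e.png"),I["top"],95,*TT,50,400)]
cv2.circle(im[1],(200,200),98,(0,255,0),1)
cv2.imwrite("pics/e.png",np.hstack(im))
```

```text
k 0.420 meas 0.417 t 31.73 F [ 0.5 -1.6  5.6] T [-0.55  -0.434  0.035] g 0.148
k 0.490 meas 0.488 t 31.98 F [ 1.8 -1.5  5.5] T [-0.535 -0.468 -0.052] g 0.149
k 0.560 meas 0.558 t 32.23 F [ 2.7 -2.7  5.3] T [-0.507 -0.439 -0.162] g 0.152
k 0.630 meas 0.628 t 32.48 F [ 2.  -2.6  5.7] T [-0.491 -0.431 -0.268] g 0.145
k 0.700 meas 0.698 t 32.73 F [ 1.5 -2.3  6.4] T [-0.45  -0.46   0.015] g 0.147
stop2 t 33.02 [ 506.3 -404.7   13.3] F [ 1.4 -2.4  5.2] Tz [-0.51  -0.438 -0.002] g 0.143
k 0.758 meas 0.756 t 33.27 F [ 2.1 -2.5  6. ] T [-0.467 -0.392  0.007] g 0.15
k 0.817 meas 0.814 t 33.52 F [ 1.7 -2.4  7.2] T [-0.379 -0.424 -0.02 ] g 0.149
k 0.875 meas 0.873 t 33.77 F [ 1.4 -1.9  5.8] T [-0.397 -0.415  0.032] g 0.146
k 0.933 meas 0.931 t 34.02 F [ 1.  -0.8  7.1] T [-0.32  -0.377 -0.103] g 0.15
k 0.992 meas 0.990 t 34.27 F [ 1.8 -1.5  7. ] T [-0.391 -0.405 -0.118] g 0.148
k 1.050 meas 1.047 t 34.52 F [ 0.8 -1.8  6.5] T [-0.316 -0.369 -0.013] g 0.147
stop3 t 34.83 [ 506.4 -404.4   13.3] F [ 2.5 -2.2  6.8] Tz [-0.321 -0.375 -0.042] g 0.149
```

View pics/e.png

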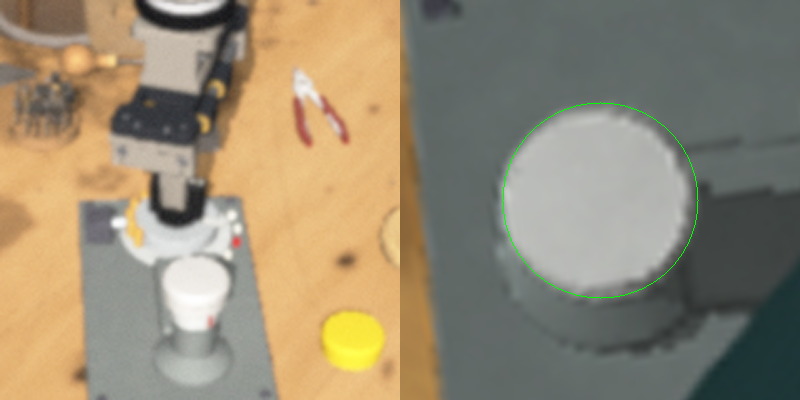

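Torque is near zero at 1.05 after the pull-in at 0.93–0.99. To rule out slip in the jaws, I'll check the actual pointer and the turntable's red mark.

Run:
```python
from h import *
I={c:viewer.camera_info(c) for c in("side","top")}
im=viewer.read_camera("side"); i=I["side"]
for n in("knob_pointer","third_stop","knob_grip"):
    print(n,[(round(d["confidence"],2),(i["R"].T@(d["at"]-i["t"])).round(1)) for d in viewer.pinpoint(n,"side")])
cv2.imwrite("pics/f.png",cv2.resize(im[205:295,310:400,::-1],(600,600),interpolation=cv2.INTER_CUBIC))
for k in(0.7,.9,1.05,1.2,1.4): 
    th=-2.803-(k+.207); print(k,"dot",proj([[TT[0]+18*np.cos(th),TT[1]+18*np.sin(th),z] for z in(74,69)],i).round(1).tolist(),
     "ptr",proj([[KN[0]+r*np.cos(-2.331-k),KN[1]+r*np.sin(-2.331-k),31] for r in(24,38)],i).round(1).tolist())
st()
```

```text
knob_pointer []
third_stop [(0.6, array([ 459.9, -397.9,   13.4]))]
knob_grip [(0.88, array([ 504.4, -407.6,   58.2]))]
0.7 dot [[355.9, 262.7], [355.8, 264.8]] ptr [[351.8, 225.2], [358.6, 224.9]]
0.9 dot [[354.6, 263.7], [354.5, 265.8]] ptr [[351.8, 226.6], [358.6, 227.2]]
1.05 dot [[353.5, 264.4], [353.4, 266.4]] ptr [[351.5, 227.7], [358.2, 228.9]]
1.2 dot [[352.3, 264.9], [352.1, 267.0]] ptr [[350.9, 228.7], [357.3, 230.6]]
1.4 dot [[350.4, 265.4], [350.3, 267.4]] ptr [[349.8, 230.0], [355.6, 232.6]]
 t 35.12 [ 506.4 -404.5   13.3] F [ 1.7 -2.4  5.5] Tz [-0.256 -0.399  0.001] g 0.151
```

View pics/f.png

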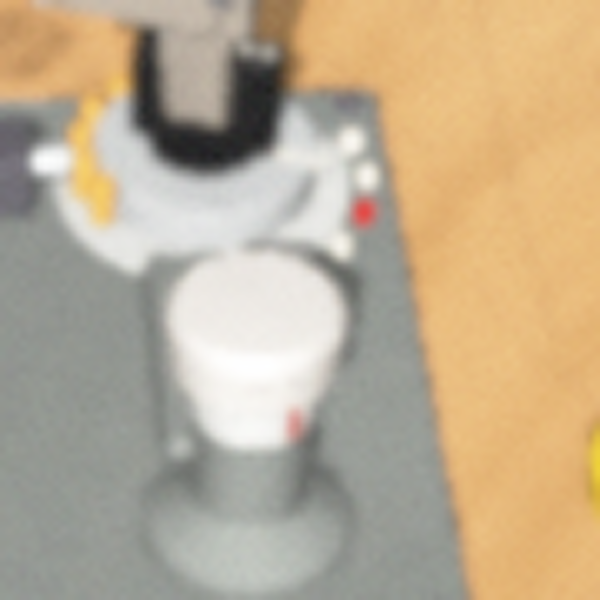

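The pointer line on the wheel at crop (300,155), i.e. side (355,228), matches the 1.05 prediction of row 228; at 0.70 it would be near 225 and at 1.40 near 231. The turntable's red mark turned along with it. The tin is in place and wrist torque is about 0, so I'm handing in.

Run:
```python
from h import *
robot.job_done(); st("done")
```

```text
the job is handed in; nothing more can be done
the job is handed in; nothing more can be done
```

The tin is on the turntable and the knob is on the third stop, with the gripper still holding the bar. I handed the job in at about 35 s of the 51 s allowed.

- **Tin:** My first grasp closed empty above the tin without moving it. The real fingertips end about 27 mm short of the stated TCP; I confirmed this with a light touch on the bench (about 8 N) and corrected every height for it. The pale tin then lifted cleanly, went down on the turntable with about 3 N of contact, and I released it. In the pictures it stood flat and about 1 mm off centre, both after release and after the turn.
- **Knob:** I turned it clockwise in small steps, pausing at stops 1, 2 and 3. Torque showed each detent pulling in and was near zero at 0.35, 0.70 and 1.05 rad. I ended at a measured 1.047 rad with the bar held at 13.7 mm.
- **Last checks:**
  - **Pointer:** In the last side picture the pointer line was faint, but it sat where 1.05 rad predicts.
  - **Turntable mark:** The turntable's red mark agreed to within about 0.1 rad.
  - **Failed check:** The pointer network found nothing in that last picture, so I judged the pointer by eye and by torque.
  - **Weak evidence:** The resistance I felt leaving stops 1 and 2 was lower than the stated 0.16 N m. The pictures showed no sign of the bar slipping in the jaws.
- **Other objects:** I touched nothing else on the bench.

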